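# Weigh a lens housing on the top-pan balance and load it on the interlocked stage

## Robot

A 7-joint arm with a two-finger parallel gripper is mounted at the origin on the work surface. World frame = base frame: x ahead of the robot, y to its left, z up, the work surface at z = 0. Lengths are in m, angles in rad, forces in N, time in s.
With the tool pointing down it reaches from about 0.4 to 0.9 m from the base axis. Payload 5.6 kg.
Tool frame: the origin (TCP) lies midway between the tips of the shut fingers; the grasp point (between the pads) lies 19 mm behind it; x points along the fingers, y is the direction in which the jaws open and shut, and the axes are right-handed (so a half turn about x gives the same grasp; the last joint's range is limited). The gripper opens to 92 mm and grips with 3 to 60 N. Pads are 20 mm wide; open, the fingers measure 128 mm over their backs; the gripper's body (75 mm by 189 mm) begins 69 mm behind the grasp point.
Start: joints at [-1.244, 0.468, -0.012, 1.603, 0.006, 1.071, -0.056], TCP at [0.235, 0.606, 0.215] pointing down, gripper open.
Joint ranges: [-2.53, 2.53], [-0.31, 2.02], [-1.57, 1.55], [0.28, 2.44], [-1.29, 4.43], [0.15, 1.84], [-2.92, 2.92]. Speed limits (rad/s): [2.57, 2.57, 3.14, 3.14, 3.14, 3.14, 3.14].

## Interface

Orientations are given as a rotation vector (axis times angle).
In Python, from rig import manip gives the robot as it stands. The module is installed in compiled form; this text tells all that it offers.
- The arm moves only by the tool play_rows, never from a script. Its argument "steps" is text: rows parted by semicolons, each of 6 numbers parted by spaces: the shift along the world's x, y, z in m, then the turn, a rotation vector about the world's x, y, z in rad. In form: tx ty tz rx ry rz; .... A call has 1 to 20 rows; each row is the pose to reach, as a shift and turn from the pose commanded when the call began; what a row does not reach only later rows make up. A row lasts 1/12 s, in which the tool goes at most 41.7 mm and 7.16 degrees, less where a joint would pass 70% of its speed; a pose out of reach is approached as far as the arm can. A call with a gripper value outside its range is refused whole. "jaw" is the finger opening in m, from 0 to 0.0919, set as the call begins (left out, the last holds). The fingers move at their own pace and stop on an object; the grip force is fixed at half the most. Time passes only in rows, so rows that repeat a pose let the fingers close. It gives the time, the measured TCP pose, the force and the opening at its end, in the units of the state.
- manip.get_state(): the state, without advancing time (a new reading comes with each control period).
- manip.read_camera(name): name is "scene" or "side" or "wrist"; returns (picture, depth): 420x560x3 uint8, red, green, blue; 420x560 float32, m along the optical axis (not along the pixel's ray), 0 where there is no reading.
- manip.get_calibration(name): a dict with "fov_y" (degrees; the focal length in pixels is half the picture's height over the tangent of half this angle, whatever the lens; pixels are square), "cx", "cy" (the principal point, pixels), "rvec" (rotation vector, rad) and "tvec" (3), from world to camera coordinates, as OpenCV has them. Camera axes: x right, y down, z forward; pixel columns grow to the right and rows downward; lengths in m; the calibration is good to about 2 mm. A picture is of the moment at which its call begins: read the wrist's pose just before it. get_calibration takes no time and is no camera call; for the wrist camera it gives the pose at the moment of the call.
- manip.sign_off(): hands the job in, once; it reports no verdict.
The state is a dict: "t": time; "joints": joint angles; "joint_vel": joint speeds; "joint_torque": joint torques, N m; "eef_pos": TCP position; "tool_rot": TCP orientation; "contact_force": force on the tool from outside, world axes, zero at the start; "ft_torque": the same for the moment, N m; "opening": opening from 0.0 (shut) to 1.0 (fully open).
Only numpy, scipy, OpenCV 4.12 (cv2) and the standard library are available. Lean on these libraries where they do the work, as an engineer would, in place of code of your own. Each camera call takes 0.05 s, during which the arm holds its last target.

## Task

Weigh the black lens housing: set it on the square pan of the balance and stand weights from the grey tray on the round pan until the beam rests level, its pointer within the white centre band, and take your hand away to let it settle for a second. Then move the housing to the loading stage, flat and straight between the fences, so that its end holds the hinged switch lever down, and put every weight back upright in the tray. Leave everything else where it is.

Things in the scene. Friction and masses are not known exactly. Their poses are not given: they have to be found in the camera images.
- housing_center (a point): the lens housing, loose: a black box 120 long (its x) x 70 wide (its y) x 45 high with a bare aluminium grip rail on its top, 80 long (along x), 22 wide (y), 26 high, centred; 71 high in all. Grip it by the rail. This point is the centre of the whole, 35.5 above its underside; z up. It weighs somewhere between 0.47 and 0.84 kg, differing from start to start
- part_pan_mid (a point): centre of the top face of the balance's square pan (for the part): a flat steel plate 150 (its x) x 120 (its y), 8 thick, no rim, about 130 above the table when level; it stays horizontal and goes up and down with the beam by up to 22; it stands over the balance's +y arm, and has the balance's heading
- weight_pan_mid (a point): centre of the top face of the balance's round pan (for the weights): flat steel disc of diameter 148, 8 thick, no rim, at the balance's -y arm 280 from the square pan; stays horizontal, moves opposite to the square pan
- beam (a joint): tilt of the balance beam, rad: 0 level, positive = square pan high (weights too heavy), stops at +-0.16; settles in about 1.5 s. Between the stops it is 0.055 rad per 100 g difference, wherever the loads stand on the pans. A black needle on the beam, its tip 210 above the table, moves before a dark scale plate; it is in the white centre band while within +-0.04
- balance: the fixed top-pan balance: grey foot 110 (its x) x 360 (its y) x 30 high, beam along its y, origin under the centre; the square pan at y +140, the round pan at y -140; the scale plate over its middle reaches 220 above the table
- stage_floor (a point): loading stage, fixed: centre of the housing's place, on a black plate 22 above the table; the housing lies flat here, length along this x axis (either way round). Aluminium fences 12 high: side fences, inner faces at y +-42; end fences, inner faces at x +68 on both sides of the lever; open at -x. Beyond x +99 a white box, its top 28 above this floor
- lever_roller (a point): centre of the steel roller (diameter 10, 16 wide along y) at the free end of the hinged switch lever; untouched it stands 10 above the stage floor, at stage x +46; the hinge lies at stage x +88, 5 below the floor
- lever (a joint): switch lever, rad: 0 = up (untouched), about 0.34 when a part lying flat on the stage covers the roller, 0.40 stop; spring, about 1 N at the roller. It is down (switch made) above 0.28
- tray: weight tray, fixed: shallow grey open box 224 (its x) x 150 (its y) x 18 high outside, walls and floor 4 thick, origin at the centre of its underside; at the start the weights stand in it at x -72, 0, 72 and y -35, 35, in any order
- w400a_center (a point): a 400 g weight, loose: upright steel disc of diameter 58, 18 high, with an aluminium grip stem of diameter 18 and 45 high on its middle; 63 high in all; this point is on its axis, half-way up (31.5 above its underside)
- w200a_center (a point): a 200 g weight, loose: upright steel disc of diameter 44, 14 high, with an aluminium grip stem of diameter 18 and 45 high on its middle; 59 high in all; this point is on its axis, half-way up (29.5 above its underside)
- w200b_center (a point): a 200 g weight, loose: upright steel disc of diameter 44, 14 high, with an aluminium grip stem of diameter 18 and 45 high on its middle; 59 high in all; this point is on its axis, half-way up (29.5 above its underside); may be absent
- w100a_center (a point): a 100 g weight, loose: upright steel disc of diameter 34, 10 high, with an aluminium grip stem of diameter 18 and 45 high on its middle; 55 high in all; this point is on its axis, half-way up (27.5 above its underside)
- w400b_center (a point): a 400 g weight, loose: upright steel disc of diameter 58, 18 high, with an aluminium grip stem of diameter 18 and 45 high on its middle; 63 high in all; this point is on its axis, half-way up (31.5 above its underside); may be absent
- w100b_center (a point): a 100 g weight, loose: upright steel disc of diameter 34, 10 high, with an aluminium grip stem of diameter 18 and 45 high on its middle; 55 high in all; this point is on its axis, half-way up (27.5 above its underside); may be absent
- tape: bystander, not to be disturbed: a roll of white tape, diameter 100, 25 high
- camera: bystander, not to be disturbed: a small white camera, 50 cube with a black lens 35 long
- lens_cap: bystander, not to be disturbed: a black lens cap, diameter 50, 14 high
- post: bystander, not to be disturbed: a steel post on a round foot, diameter 32, 87 high
- driver: bystander, not to be disturbed: a screwdriver lying on the table
- jar: bystander, not to be disturbed: a white jar, diameter 44, 60 high
Not all that is in view belongs to the job. Leave any turquoise or yellow look-alike of the part that bears w200a_center alone.

How it is judged:
By the outcome, as a careful person would: the job done as asked, in the order asked, and still so for the second after the job is handed in, with the robot touching nothing.
Of w400b, w200b, w100b only 1 to 3 are there at a start; the rules pass over those that are not, and their reading is None.
At some moment in a run one of housing may be knocked a few centimetres aside while the robot is not near it.
It also fails if it takes over 210 s, if anything falls off the work surface, if the arm or the gripper's body presses on something with over 40 N, if the wrist force passes 120 N, or if a joint passes its speed limit or range.

## Working session

There is one attempt and no reset: what is moved stays moved. The work goes in short steps, Python scripts to look and compute and a tool call to move; the robot and the scene stay as the last step left them, time stands still between calls to the robot, and variables do not carry over. Pictures are saved under pics/ and viewed, and the job is handed in when it is done.

Besides the shell and the picture viewer there is one more tool, called after "Request:" as a command line: name --argument value ..., lists and objects as JSON in quotes. play_rows: Moves the arm, as the interface text tells. Its arguments: {"type":"object","properties":{"steps":{"type":"string"},"jaw":{"type":"number"}},"required":["steps"]}

```bash
mkdir -p pics; cat > h.py <<'E'
import numpy as np,cv2
from rig import manip
def cal(n):
    c=manip.get_calibration(n); R=cv2.Rodrigues(np.array(c['rvec'],float))[0]; t=np.array(c['tvec'],float).ravel()
    f=210/np.tan(np.radians(c['fov_y'])/2); return f,c['cx'],c['cy'],R,t
def snap(n,fn=None):
    k=cal(n); p,d=manip.read_camera(n)
    if fn: cv2.imwrite('pics/'+fn,p[:,:,::-1])
    return p,d,k
def cloud(d,k):
    f,cx,cy,R,t=k; v,u=np.mgrid[0:420,0:560]
    P=np.stack([(u-cx)/f*d,(v-cy)/f*d,d],-1)
    W=(P-t)@R; W[d<=0]=np.nan; return W
def proj(X,k):
    f,cx,cy,R,t=k; c=R@np.array(X,float)+t; return f*c[0]/c[2]+cx,f*c[1]/c[2]+cy
def onplane(u,v,z,k):
    f,cx,cy,R,t=k; r=R.T@np.array([(u-cx)/f,(v-cy)/f,1]); o=-R.T@t; return o+r*(z-o[2])/r[2]
E
python3 - <<'E'
from h import *
for n in ['scene','side','wrist']:
    p,d,k=snap(n,n+'0.png'); np.savez('pics/'+n+'0.npz',p=p,d=d,f=k[0],cx=k[1],cy=k[2],R=k[3],t=k[4]); print(n,k[0],-k[3].T@k[4])
print(manip.get_state())
E
```

```text
scene 493.02822175077364 [0.93179794 0.65811609 1.38954613]
side 470.2193052688621 [ 0.14772892 -0.82496813  0.83484992]
wrist 353.7818946736006 [0.17149471 0.62918608 0.38317255]
{'t': 0.15, 'joints': array([-1.24400905,  0.46823723, -0.01163196,  1.60338425,  0.00596191,
        1.07139927, -0.05627913]), 'joint_vel': array([-0.00069815, -0.00022191, -0.00137515, -0.00118622, -0.00119231,
        0.00094283,  0.00027818]), 'joint_torque': array([ 1.32499194e-03, -5.20955336e+01, -1.21061853e-02, -2.43977183e+01,
       -5.66687796e-02,  1.52739091e-02,  9.83193968e-05]), 'eef_pos': array([0.23479337, 0.60563799, 0.21383023]), 'tool_rot': array([ 0.28907896,  1.55144947, -0.29125572]), 'contact_force': array([-0.01995905,  0.88275753,  0.11433645]), 'ft_torque': array([-0.00014605, -0.03642305,  0.01001431]), 'opening': 1.003536335216665}
```

View pics/scene0.png

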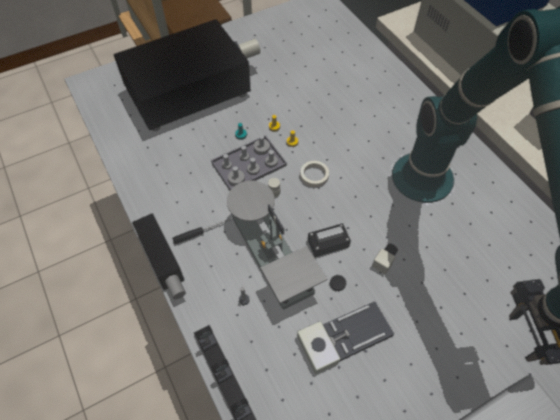

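View pics/side0.png

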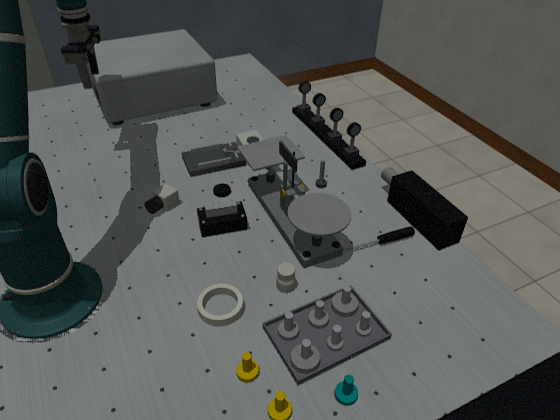

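View pics/wrist0.png

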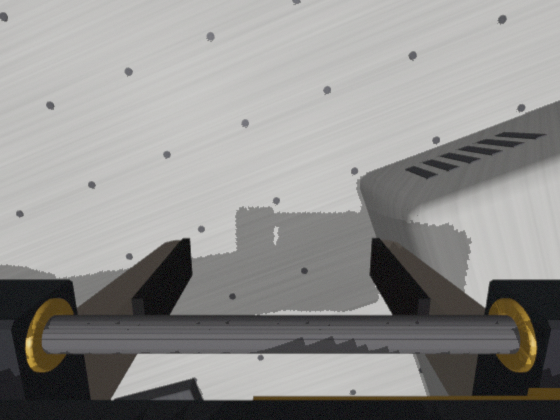

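```bash
cat >> h.py <<'E'
def ortho(views,fn,x0,x1,y0,y1,res,zmax=0.4):
    # x up, y left ; image rows = x descending, cols = y descending
    H=int(round((x1-x0)/res));Wd=int(round((y1-y0)/res))
    out=np.zeros((H,Wd,3),np.uint8);hm=np.full((H,Wd),-1.)
    for p,d,k in views:
        W=cloud(d,k).reshape(-1,3);C=p.reshape(-1,3)
        m=np.isfinite(W[:,0])&(W[:,2]<zmax)&(W[:,0]>x0)&(W[:,0]<x1)&(W[:,1]>y0)&(W[:,1]<y1);W=W[m];C=C[m]
        for w,c in zip(W,C):
            r=int((x1-w[0])/res);q=int((y1-w[1])/res)
            if 0<=r<H and 0<=q<Wd and w[2]>hm[r,q]: hm[r,q]=w[2];out[r,q]=c
    if fn:
        a=cv2.resize(out[:,:,::-1],None,fx=2,fy=2,interpolation=0);cv2.imwrite('pics/'+fn,a)
    return out,hm
def load(n):
    z=np.load('pics/'+n+'.npz');return z['p'],z['d'],(float(z['f']),float(z['cx']),float(z['cy']),z['R'],z['t'])
E
python3 - <<'E'
from h import *
s=load('scene0');t=load('side0')
a,h1=ortho([s],'os.png',0.2,1.0,-0.6,0.6,0.003)
b,h2=ortho([t],'ot.png',0.2,1.0,-0.6,0.6,0.003)
for h,n in((h1,'hs.png'),(h2,'ht.png')):
    c=cv2.applyColorMap(np.clip(h/0.15*255,0,255).astype(np.uint8),cv2.COLORMAP_JET);cv2.imwrite('pics/'+n,cv2.resize(c,None,fx=2,fy=2,interpolation=0))
E
```

```text
(no output)
```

View pics/os.png

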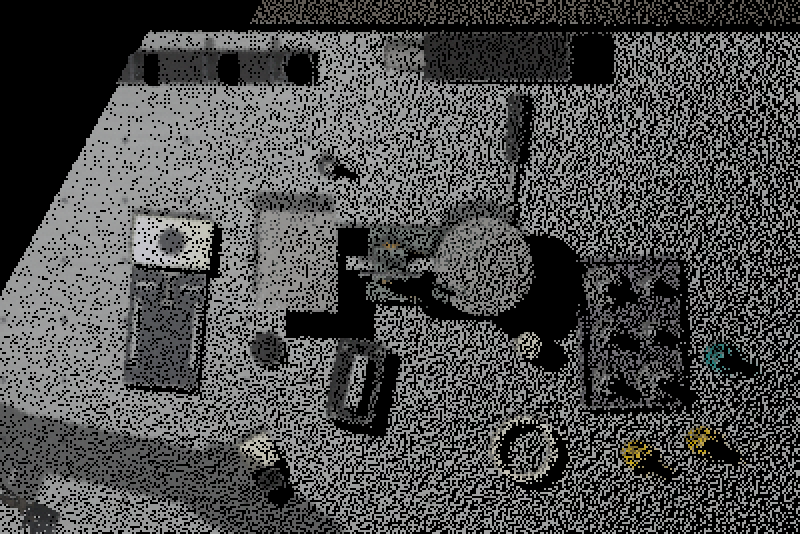

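View pics/hs.png

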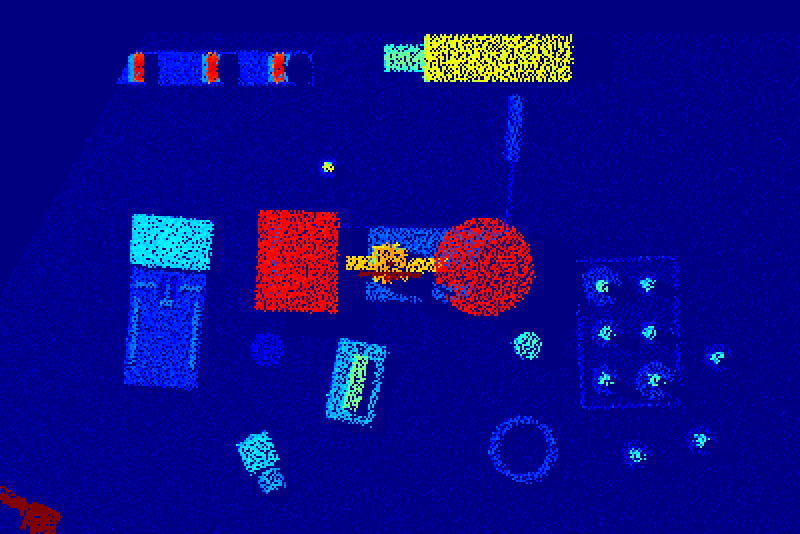

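View pics/ht.png

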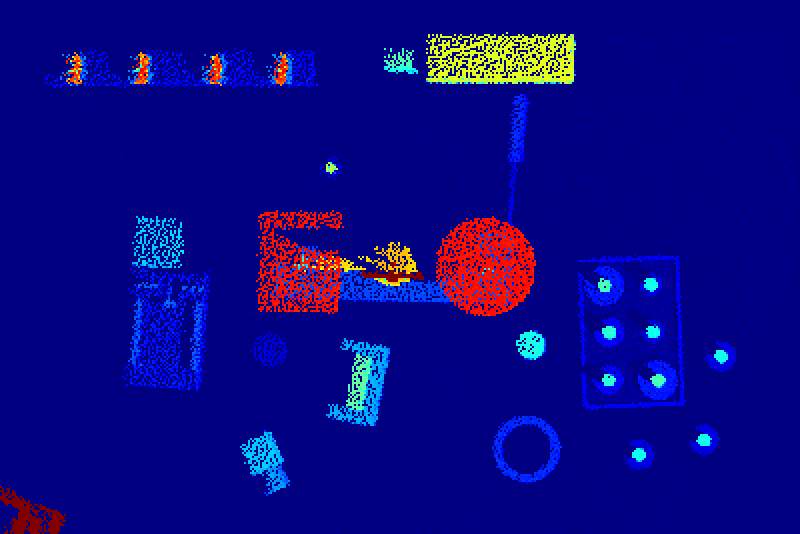

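```bash
cat > m.py <<'E'
from h import *
def rect(W,x0,x1,y0,y1,z0,z1,name,trim=1):
    P=W.reshape(-1,3);m=(P[:,0]>x0)&(P[:,0]<x1)&(P[:,1]>y0)&(P[:,1]<y1)&(P[:,2]>z0)&(P[:,2]<z1);P=P[m]
    if len(P)<5: print(name,'n',len(P));return P
    r=cv2.minAreaRect((P[:,:2]*1000).astype(np.float32));print(name,'n',len(P),'rect c',np.round(r[0],1),'sz',np.round(r[1],1),'ang',round(r[2],1),'z med',round(np.median(P[:,2])*1000,1),'mean',np.round(P[:,:2].mean(0)*1000,1));return P
E
python3 - <<'E'
from m import *
for n in ['scene0','side0']:
    p,d,k=load(n);W=cloud(d,k);print(n)
    hx=lambda px,py:(1.0-px*0.0015,0.6-py*0.0015)  # unused
    def b(c0,c1,r0,r1,z0,z1,nm): return rect(W,1-r1*.0015,1-r0*.0015,.6-c1*.0015,.6-c0*.0015,z0,z1,nm)
    b(320,395,330,430,.062,.08,'rail'); b(320,395,330,430,.036,.053,'boxtop');
    b(245,345,205,318,.115,.16,'sqpan'); b(430,540,210,320,.115,.16,'rdpan')
    b(120,215,265,400,.015,.028,'stagefloor'); b(120,225,268,400,.029,.042,'fences'); b(120,220,205,275,.042,.06,'stagebox')
    b(575,690,250,412,.012,.022,'tray18')
    for r in (285,332,380):
        for c in (606,652): 
            b(c-14,c+18,r-20,r+20,.048,.08,'stem'); 
            P=W.reshape(-1,3)
            b(c-22,c+26,r-23,r+23,.009,.028,'disc')
    b(360,420,235,290,.14,.26,'needle/plate')
E
```

```text
scene0
rail n 196 rect c [426.3  66.3] sz [25.  81.2] ang 78.7 z med 71.6 mean [426.9  66.8]
boxtop n 558 rect c [426.3  65.8] sz [ 75.  122.5] ang 77.9 z med 46.0 mean [432.4  72. ]
sqpan n 2100 rect c [607.6 153.4] sz [124.2 150.9] ang 88.5 z med 131.4 mean [609.2 155.5]
rdpan n 1503 rect c [ 599.2 -126.1] sz [145.5 151.2] ang 0.1 z med 131.4 mean [ 601.4 -124.6]
stagefloor n 1821 rect c [506.1 352.7] sz [111.  176.5] ang 85.2 z med 23.3 mean [505.1 354.9]
fences n 341 rect c [508.9 355.1] sz [106.8 167.8] ang 85.9 z med 34.0 mean [517.6 353.7]
stagebox n 1181 rect c [636.2 342.2] sz [120.4  76.3] ang 85.6 z med 51.7 mean [637.4 344.4]
tray18 n 589 rect c [ 500.8 -345.1] sz [225.8 159.5] ang 2.0 z med 17.4 mean [ 495.5 -339.5]
stem n 36 rect c [ 571.  -302.9] sz [17.6 17. ] ang 89.6 z med 64.9 mean [ 571.1 -301.9]
disc n 166 rect c [ 572.8 -309.3] sz [65.4 63.8] ang 86.7 z med 22.3 mean [ 573.2 -298.8]
stem n 29 rect c [ 572.1 -371.5] sz [18.2 16.3] ang 81.8 z med 59.0 mean [ 572.6 -371.4]
disc n 117 rect c [ 572.  -383.2] sz [68.3 67. ] ang 1.2 z med 14.6 mean [ 574.9 -384.5]
stem
[... 2005 characters left out ...]
[ 498.3 -302.5] sz [43.7 66.5] ang 16.3 z med 16.9 mean [ 497.7 -317.1]
stem n 77 rect c [ 502.5 -379. ] sz [18.7 15.9] ang 82.9 z med 57.0 mean [ 501.8 -380.9]
disc n 152 rect c [ 507.3 -391.2] sz [38.  55.8] ang 10.6 z med 13.6 mean [ 500. -384.]
stem n 85 rect c [ 429.1 -313.1] sz [16.9 16.2] ang 65.3 z med 60.3 mean [ 428.9 -314.4]
disc n 318 rect c [ 429.5 -305.5] sz [58.7 66.6] ang 90.0 z med 16.8 mean [ 426.1 -310.6]
stem n 107 rect c [ 429.7 -386.5] sz [17.5 17. ] ang 39.3 z med 64.7 mean [ 428.4 -388.4]
disc n 568 rect c [ 426.5 -386.9] sz [58.2 61.8] ang 86.5 z med 20.9 mean [ 425.9 -392.3]
needle/plate n 340 rect c [592.  13.] sz [85.4 27.6] ang 79.0 z med 200.9 mean [586.1  12.3]
```

```bash
python3 - <<'E'
from h import *
s=manip.get_state();R=cv2.Rodrigues(s['tool_rot'])[0];print(R.round(3))
y=R[:,1];print('jaw ang',np.degrees(np.arctan2(y[1],y[0])))
E
```

```text
[[-0.     0.361  0.932]
 [-0.001  0.932 -0.361]
 [-1.    -0.001  0.   ]]
jaw ang 68.810649460407
```

Request:
play_rows --steps "0.04 -0.1 0.04 0 0 0.03;0.08 -0.2 0.04 0 0 0.06;0.12 -0.35 0.04 0 0 0.1;0.191 -0.542 0.04 0 0 0.173;0.191 -0.542 0.04 0 0 0.173;0.191 -0.542 0.04 0 0 0.173;0.191 -0.542 0.04 0 0 0.173;0.191 -0.542 0.04 0 0 0.173;0.191 -0.542 0.04 0 0 0.173;0.191 -0.542 0.04 0 0 0.173;0.191 -0.542 0.04 0 0 0.173;0.191 -0.542 0.04 0 0 0.173;0.191 -0.542 0.04 0 0 0.173;0.191 -0.542 0.04 0 0 0.173;0.191 -0.542 0.04 0 0 0.173;0.191 -0.542 0.04 0 0 0.173"

```text
t: 1.48
eef_pos: [0.4262, 0.0625, 0.2547]
tool_rot: [0.158, 1.565, -0.158]
contact_force: [0.2, 0.6, -0.2]
opening: 1.002
```

```bash
cat > look.py <<'E'
import sys
from m import *
fn=sys.argv[1]
s=manip.get_state();R=cv2.Rodrigues(s['tool_rot'])[0]
print('t',s['t'],'tcp',s['eef_pos'].round(4),'jaw',np.degrees(np.arctan2(R[1,1],R[0,1])).round(2),'down',R[2,0].round(4),'F',s['contact_force'].round(2),'op',s['opening'])
v=sys.argv[2]
p,d,k=snap(v,fn+'.png');np.savez('pics/'+fn+'.npz',p=p,d=d,f=k[0],cx=k[1],cy=k[2],R=k[3],t=k[4])
E
python3 look.py w1 wrist; python3 - <<'E'
from m import *
p,d,k=load('w1');W=cloud(d,k)
rect(W,.35,.5,-.01,.14,.06,.08,'rail');rect(W,.33,.52,-.03,.15,.038,.053,'top')
E
```

```text
t 1.4833 tcp [0.4262 0.0625 0.2547] jaw 78.46 down -1.0 F [ 0.17  0.62 -0.18] op 1.0020163158072426
rail n 1673 rect c [426.9  62.3] sz [21.5 79.7] ang 78.9 z med 70.2 mean [425.4  62.8]
top n 5219 rect c [427.2  62.5] sz [ 70.1 120.5] ang 79.0 z med 44.2 mean [422.7  63.4]
```

View pics/w1.png

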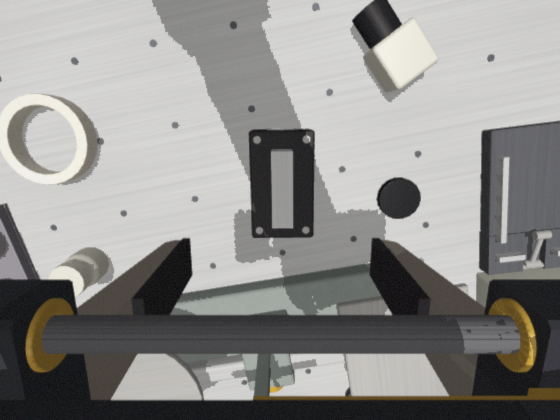

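Request:
play_rows --steps "0.001 0 -0.04 0 0 0.008;0.001 0 -0.08 0 0 0.008;0.001 0 -0.12 0 0 0.008;0.001 0 -0.16 0 0 0.008;0.001 0 -0.185 0 0 0.008;0.001 0 -0.2 0 0 0.008;0.001 0 -0.207 0 0 0.008;0.001 0 -0.207 0 0 0.008;0.001 0 -0.207 0 0 0.008" --jaw 0.06

```text
t: 2.28
eef_pos: [0.4268, 0.0654, 0.0475]
tool_rot: [0.147, 1.566, -0.146]
contact_force: [0.3, -0.2, 0.6]
opening: 0.649
```

Request:
play_rows --steps "0 0 0 0 0 0;0 0 0 0 0 0;0 0 0 0 0 0;0 0 0 0 0 0;0 0 0 0 0 0;0 0 0 0 0 0" --jaw 0

```text
t: 2.78
eef_pos: [0.4271, 0.064, 0.0478]
tool_rot: [0.148, 1.565, -0.148]
contact_force: [-1.5, -6.6, 6.3]
opening: 0.241
```

Request:
play_rows --steps "0 0 0.01 0 0 0;0 0 0.03 0 0 0;0 0 0.06 0 0 0;0 0 0.09 0 0 0;0 0 0.12 0 0 0;0 0 0.15 0 0 0;0 0 0.17 0 0 0;0 0 0.18 0 0 0;0 0 0.18 0 0 0;0 0 0.18 0 0 0;0 0 0.18 0 0 0;0 0 0.18 0 0 0"

```text
t: 3.78
eef_pos: [0.4257, 0.0637, 0.2259]
tool_rot: [0.147, 1.569, -0.15]
contact_force: [0.7, 0.1, -5.3]
opening: 0.238
```

```bash
python3 look.py w2 wrist;python3 look.py s2 side;python3 look.py s2 side
```

```text
t 3.7833 tcp [0.4257 0.0637 0.2259] jaw 79.18 down -1.0 F [ 0.65  0.13 -5.33] op 0.2383680241815638
t 3.8333 tcp [0.426  0.0637 0.2261] jaw 79.17 down -1.0 F [ 0.58 -0.33 -5.68] op 0.23900591525471973
t 3.8833 tcp [0.4262 0.0638 0.2263] jaw 79.17 down -1.0 F [ 0.37 -0.22 -5.88] op 0.2378531597867095
```

View pics/s2.png

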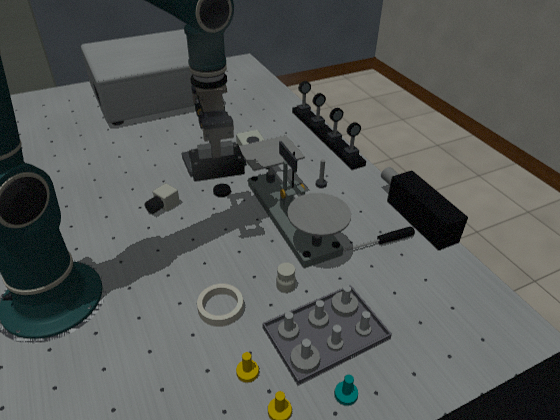

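Request:
play_rows --steps "0.01 0.01 0.01 0 0 0.02;0.03 0.02 0.01 0 0 0.04;0.06 0.035 0.01 0 0 0.06;0.09 0.05 0.01 0 0 0.09;0.12 0.065 0.01 0 0 0.12;0.15 0.08 0.01 0 0 0.15;0.17 0.09 0.01 0 0 0.165;0.181 0.094 0.01 0 0 0.165;0.181 0.094 0.01 0 0 0.165;0.181 0.094 0.01 0 0 0.165;0.181 0.094 0.01 0 0 0.165;0.181 0.094 0.01 0 0 0.165;0.181 0.094 0.01 0 0 0.165;0.181 0.094 0.01 0 0 0.165;0.181 0.094 0.01 0 0 0.165"

```text
t: 5.18
eef_pos: [0.6077, 0.1579, 0.238]
tool_rot: [0.019, 1.57, -0.019]
contact_force: [0.5, -0.2, -6.3]
opening: 0.238
```

```bash
python3 look.py w3 wrist;python3 look.py s3 scene;python3 look.py s3b side
```

```text
t 5.1833 tcp [0.6077 0.1579 0.238 ] jaw 88.63 down -1.0 F [ 0.51 -0.16 -6.26] op 0.23785910870465926
t 5.2333 tcp [0.6078 0.158  0.2379] jaw 88.63 down -1.0 F [-0.27 -0.72 -5.92] op 0.23653913687035205
t 5.2833 tcp [0.6079 0.158  0.2379] jaw 88.63 down -1.0 F [-0.66  0.13 -5.16] op 0.23585798332712218
```

View pics/w3.png

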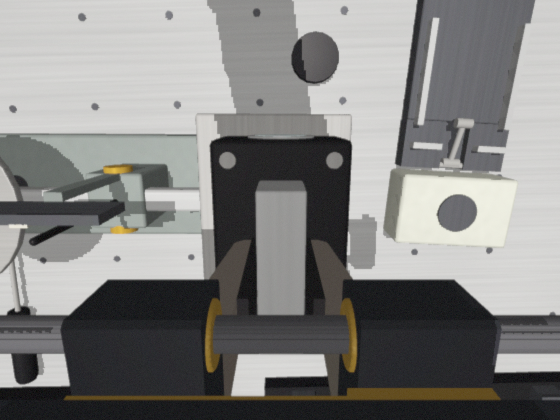

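View pics/s3b.png

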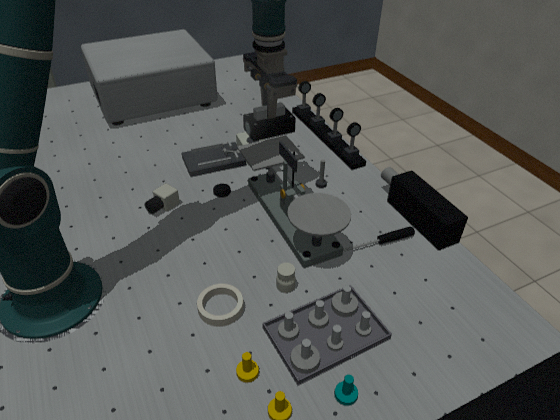

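Request:
play_rows --steps "0 0 -0.02 0 0 0;0 0 -0.04 0 0 0;0 0 -0.05 0 0 0;0 0 -0.055 0 0 0;0 0 -0.06 0 0 0;0 0 -0.064 0 0 0;0 0 -0.068 0 0 0;0 0 -0.072 0 0 0;0 0 -0.075 0 0 0;0 0 -0.077 0 0 0;0 0 -0.078 0 0 0;0 0 -0.078 0 0 0;0 0 -0.078 0 0 0"

```text
t: 6.42
eef_pos: [0.6084, 0.1581, 0.1599]
tool_rot: [0.019, 1.57, -0.019]
contact_force: [0.5, -0.1, -2.7]
opening: 0.237
```

```bash
python3 look.py w4 wrist; python3 - <<'E'
from m import *
p,d,k=load('w3');W=cloud(d,k)
rect(W,.58,.72,.27,.45,.042,.06,'stagebox');rect(W,.45,.61,.25,.45,.029,.042,'fences');rect(W,.4,.61,.25,.45,.015,.028,'floor')
p,d,k=load('w4');W=cloud(d,k)
rect(W,.5,.7,.08,.25,.09,.135,'pan')
E
```

```text
t 6.4167 tcp [0.6084 0.1581 0.1599] jaw 88.63 down -1.0 F [ 0.52 -0.13 -2.66] op 0.23702591564861883
stagebox n 7912 rect c [636.9 339.4] sz [120.8  75.3] ang 85.6 z med 49.3 mean [634.8 337.5]
fences n 2532 rect c [531.2 342. ] sz [117.3 160.6] ang 88.6 z med 33.3 mean [523.5 348.7]
floor n 15542 rect c [520.4 346.6] sz [116.7 188.2] ang 85.7 z med 21.4 mean [505.8 348.4]
pan n 12359 rect c [588.4 146.2] sz [131.5 108.8] ang 88.7 z med 111.3 mean [571.8 142.1]
```

Request:
play_rows --steps "0 0 -0.001 0 0 0;0 0 -0.002 0 0 0;0 0 -0.003 0 0 0;0 0 -0.003 0 0 0;0 0 -0.003 0 0 0"

```text
t: 6.88
eef_pos: [0.6083, 0.1581, 0.1567]
tool_rot: [0.019, 1.57, -0.019]
contact_force: [0.9, -0.4, -2.0]
opening: 0.237
```

Request:
play_rows --steps "0 0 -0.001 0 0 0;0 0 -0.002 0 0 0;0 0 -0.002 0 0 0;0 0 -0.002 0 0 0"

```text
t: 7.22
eef_pos: [0.6083, 0.1581, 0.1553]
tool_rot: [0.019, 1.57, -0.019]
contact_force: [-0.0, -0.9, 3.4]
opening: 0.236
```

Request:
play_rows --steps "0 0 0 0 0 0;0 0 0 0 0 0;0 0 0 0 0 0;0 0 0.01 0 0 0;0 0 0.03 0 0 0;0 0 0.07 0 0 0;0 0 0.11 0 0 0;0 0 0.125 0 0 0;0 0 0.125 0 0 0" --jaw 0.05

```text
t: 7.97
eef_pos: [0.6104, 0.1585, 0.2856]
tool_rot: [0.021, 1.562, -0.016]
contact_force: [-0.7, 0.6, 0.4]
opening: 0.548
```

Request:
play_rows --steps "0 -0.02 0 0 0 0;-0.005 -0.06 0 0 0 0;-0.037 -0.464 -0.03 0 0 0;-0.037 -0.464 -0.03 0 0 0;-0.037 -0.464 -0.03 0 0 0;-0.037 -0.464 -0.03 0 0 0;-0.037 -0.464 -0.03 0 0 0;-0.037 -0.464 -0.03 0 0 0;-0.037 -0.464 -0.03 0 0 0;-0.037 -0.464 -0.03 0 0 0;-0.037 -0.464 -0.03 0 0 0;-0.037 -0.464 -0.03 0 0 0;-0.037 -0.464 -0.03 0 0 0;-0.037 -0.464 -0.03 0 0 0;-0.037 -0.464 -0.03 0 0 0;-0.037 -0.464 -0.03 0 0 0"

```text
t: 9.3
eef_pos: [0.5716, -0.3037, 0.2492]
tool_rot: [0.018, 1.571, -0.015]
contact_force: [1.0, 0.8, -0.1]
opening: 0.545
```

```bash
python3 look.py w5 wrist;python3 look.py s5 scene;python3 look.py s5b side; python3 - <<'E'
from m import *
p,d,k=load('w5');W=cloud(d,k);P=W.reshape(-1,3);P=P[np.isfinite(P[:,0])]
for x,y in((571,-306),(573,-377),(501,-314),(502,-380),(429,-313),(429,-387)):
    rect(W,x/1e3-.025,x/1e3+.025,y/1e3-.025,y/1e3+.025,.045,.075,'stem%d,%d'%(x,y))
for n in('s5','s5b'):
    p,d,k=load(n);W=cloud(d,k);rect(W,.53,.68,.08,.23,.17,.19,'rail');rect(W,.53,.68,.08,.23,.145,.165,'top');rect(W,.53,.68,-.2,-.05,.12,.17,'rd');rect(W,.5,.7,.08,.25,.1,.12,'pan')
E
```

```text
t 9.3 tcp [ 0.5716 -0.3037  0.2492] jaw 88.79 down -1.0 F [ 0.95  0.82 -0.14] op 0.5449156955580087
t 9.35 tcp [ 0.5717 -0.3037  0.2494] jaw 88.81 down -1.0 F [ 0.11  0.03 -0.58] op 0.5442574023116847
t 9.4 tcp [ 0.5717 -0.3039  0.2495] jaw 88.8 down -1.0 F [0.08 0.36 0.92] op 0.5458546814731086
stem571,-306 n 278 rect c [ 571.5 -306.9] sz [16.5 17.4] ang 88.5 z med 65.9 mean [ 570.3 -307. ]
stem573,-377 n 262 rect c [ 573.9 -376.5] sz [16.8 17.4] ang 88.3 z med 58.0 mean [ 573.1 -376.1]
stem501,-314 n 261 rect c [ 501.6 -314.4] sz [17.  16.5] ang 44.7 z med 62.2 mean [ 501.6 -314.3]
stem502,-380 n 289 rect c [ 503.2 -380. ] sz [17.1 17.1] ang 75.1 z med 58.0 mean [ 503.2 -379.2]
stem429,-313 n 357 rect c [ 430.7 -313.1] sz [16.8 17.6] ang 87.8 z med 62.1 mean [ 431.9 -312.9]
stem429,-387 n 420 rect c [ 430.2 -386.7] sz [17.3 17.4] ang 19.1 z med 65.8 mean [ 431.3 -385.5]
rail n 255 rect c [607.9 159.6] sz [25.2 81.8] ang 88.7 z med 179.6 mean [608.6 160.8]
top n 754 rect c [607.  159.9] sz [ 71.6 123.4] ang 88.2 z med 154.0 mean [611.5 165.1]
rd n 1536 rect c [ 601.4 -126.2] sz [143.1 146.8] ang 1.0 z med 153.9 mean [ 601.5 -123.8]
pan n 846 rect c [607.5 153.4] sz [122.3 151.5] ang 88.0 z med 109.1 mean [622.4 165.9]
rail n 206 rect c [606.6 157.5] sz [28.2 81.5] ang 89.5 z med 177.0 mean [604.6 154.4]
top n 494 rect c [606.7 156.1] sz [ 73.6 120.5] ang 87.8 z med 152.1 mean [596.1 144.6]
rd n 1984 rect c [ 594.7 -127. ] sz [148.1 134.9] ang 71.7 z med 151.7 mean [ 593.4 -130.5]
pan n 635 rect c [607. 152.] sz [125.8 150.7] ang 89.6 z med 107.0 mean [581.5 124.1]
```

View pics/w5.png

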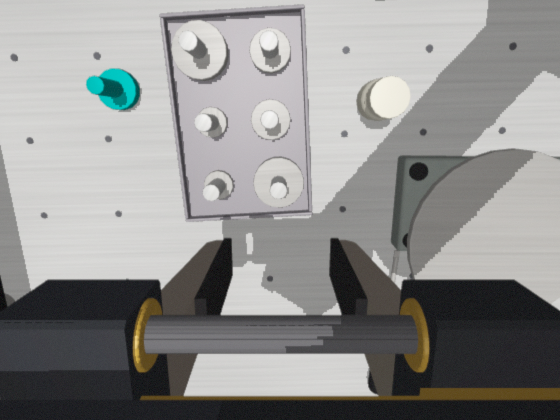

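View pics/s5.png

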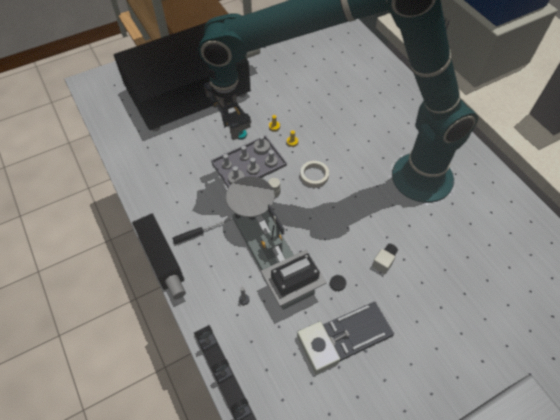

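Request:
play_rows --steps "0 0 -0.04 0 0 0;0 0 -0.08 0 0 0;0 0 -0.12 0 0 0;0 0 -0.16 0 0 0;0 0 -0.19 0 0 0;0 0 -0.21 0 0 0;0 0 -0.219 0 0 0;0 0 -0.219 0 0 0;0 0 -0.219 0 0 0"

```text
t: 10.2
eef_pos: [0.5717, -0.3058, 0.0313]
tool_rot: [0.018, 1.57, -0.018]
contact_force: [0.2, -0.3, -0.5]
opening: 0.542
```

Request:
play_rows --steps "0 0 0 0 0 0;0 0 0 0 0 0;0 0 0 0 0 0;0 0 0 0 0 0;0 0 0 0 0 0;0 0 0 0 0 0" --jaw 0

```text
t: 10.7
eef_pos: [0.5713, -0.306, 0.0313]
tool_rot: [0.019, 1.57, -0.019]
contact_force: [-0.8, 0.7, 3.2]
opening: 0.191
```

Request:
play_rows --steps "0 0 0.01 0 0 0;0 0 0.04 0 0 0;0 0 0.08 0 0 0;0 0 0.12 0 0 0;0 0 0.16 0 0 0;0 0.01 0.19 0 0 0;0 0.03 0.2 0 0 0;0 0.06 0.2 0 0 0;-0.002 0.09 0.2 0 0 0;-0.004 0.12 0.2 0 0 0;-0.004 0.15 0.2 0 0 0;-0.004 0.17 0.2 0 0 0;-0.004 0.179 0.2 0 0 0;-0.004 0.179 0.2 0 0 0;-0.004 0.179 0.18 0 0 0;-0.004 0.179 0.165 0 0 0;-0.004 0.179 0.155 0 0 0;-0.004 0.179 0.15 0 0 0;-0.004 0.179 0.15 0 0 0;-0.004 0.179 0.15 0 0 0"

```text
t: 12.37
eef_pos: [0.5671, -0.1281, 0.1809]
tool_rot: [0.019, 1.57, -0.02]
contact_force: [1.0, -0.3, -3.3]
opening: 0.188
```

Request:
play_rows --steps "0 0 -0.002 0 0 0;0 0 -0.004 0 0 0;0 0 -0.006 0 0 0;0 0 -0.008 0 0 0;0 0 -0.009 0 0 0;0 0 -0.009 0 0 0;0 0 -0.009 0 0 0"

```text
t: 12.95
eef_pos: [0.5675, -0.1272, 0.1719]
tool_rot: [0.018, 1.569, -0.019]
contact_force: [2.0, -1.4, -0.5]
opening: 0.188
```

```bash
python3 look.py s6 scene; python3 look.py s6b side; python3 - <<'E'
from m import *
for n in('s6','s6b'):
    p,d,k=load(n);W=cloud(d,k);rect(W,.53,.68,-.2,-.05,.12,.16,'rd');rect(W,.53,.68,.08,.23,.17,.21,'rail')
E
```

```text
t 12.95 tcp [ 0.5675 -0.1272  0.1719] jaw 88.64 down -1.0 F [ 1.96 -1.4  -0.49] op 0.1879238541861874
t 13.0 tcp [ 0.5675 -0.1271  0.1719] jaw 88.63 down -1.0 F [ 1.61 -1.94 -0.35] op 0.18769660695272086
rd n 1226 rect c [ 607.9 -122.3] sz [131.8 148.4] ang 20.7 z med 146.5 mean [ 612.3 -120.1]
rail n 295 rect c [607.8 160.2] sz [79.8 27.9] ang 0.6 z med 187.0 mean [609.1 161.7]
rd n 1580 rect c [ 596.7 -136. ] sz [131.6 146.5] ang 68.1 z med 144.1 mean [ 599.4 -147.1]
rail n 252 rect c [606.5 157.7] sz [27.6 80.1] ang 89.4 z med 183.9 mean [602.1 153.3]
```

Request:
play_rows --steps "0 0 0 0 0 0;0 0 0 0 0 0;0 0 0 0 0 0;0 0 0.01 0 0 0;0 0 0.03 0 0 0;0 0 0.06 0 0 0;0 0 0.08 0 0 0;-0.01 -0.03 0.08 0 0 0;-0.02 -0.06 0.08 0 0 0;-0.03 -0.09 0.06 0 0 0;-0.04 -0.12 0.03 0 0 0;-0.05 -0.15 0 0 0 0;-0.06 -0.17 -0.03 0 0 0;-0.066 -0.187 -0.06 0 0 0;-0.066 -0.187 -0.08 0 0 0;-0.066 -0.187 -0.08 0 0 0;-0.066 -0.187 -0.08 0 0 0" --jaw 0.05

```text
t: 14.47
eef_pos: [0.5008, -0.3135, 0.0915]
tool_rot: [0.02, 1.572, -0.018]
contact_force: [0.4, -0.1, 1.1]
opening: 0.542
```

```bash
python3 look.py s7 scene; python3 look.py s7b side; python3 look.py w7 wrist; python3 - <<'E'
from m import *
for n in('s7','s7b'):
    p,d,k=load(n);W=cloud(d,k);rect(W,.53,.68,-.2,-.05,.12,.16,'rd');rect(W,.53,.68,.08,.23,.17,.21,'rail');rect(W,.54,.6,-.16,-.09,.19,.25,'w')
p,d,k=load('w7');W=cloud(d,k);rect(W,.476,.525,-.34,-.29,.045,.075,'stem');rect(W,.40,.455,-.34,-.29,.045,.075,'stem')
E
```

```text
t 14.4667 tcp [ 0.5008 -0.3135  0.0915] jaw 88.63 down -1.0 F [ 0.35 -0.09  1.08] op 0.5415102225177257
t 14.5167 tcp [ 0.502  -0.3136  0.0927] jaw 88.68 down -1.0 F [-0.44  0.61  0.75] op 0.540056117439161
t 14.5667 tcp [ 0.5025 -0.3137  0.0933] jaw 88.72 down -1.0 F [-0.61 -0.43  0.93] op 0.5410579093289982
rd n 1306 rect c [ 601.9 -125.2] sz [148.6 142.9] ang 89.4 z med 144.4 mean [ 608.6 -121.1]
rail n 309 rect c [604.5 166.4] sz [42.4 89.2] ang 82.2 z med 188.4 mean [608.7 162.3]
w n 42 rect c [ 567.1 -124. ] sz [16.2 15.6] ang 80.7 z med 203.5 mean [ 567.5 -122.5]
rd n 310 rect c [556.4 -97.4] sz [107.   42.2] ang 66.9 z med 142.9 mean [ 553.3 -104.6]
rail n 220 rect c [598.8 157.6] sz [65.  31.6] ang 0.3 z med 183.8 mean [593.9 152.8]
w n 57 rect c [ 564.3 -127.7] sz [18.8 11.2] ang 63.9 z med 202.8 mean [ 563.7 -129.7]
stem n 830 rect c [ 501.5 -314.3] sz [17.2 17.4] ang 76.8 z med 61.9 mean [ 499.9 -314.2]
stem n 828 rect c [ 430.9 -312.9] sz [17.3 17.2] ang 43.4 z med 62.2 mean [ 430.7 -312.9]
```

View pics/s7b.png

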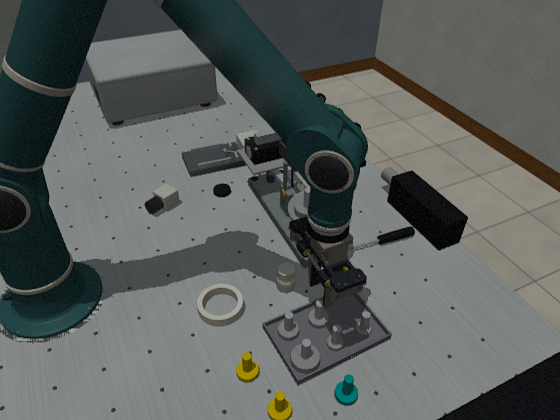

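Request:
play_rows --steps "0.001 0 -0.03 0 0 0;0.001 0 -0.05 0 0 0;0.001 0 -0.063 0 0 0;0.001 0 -0.063 0 0 0;0.001 0 -0.063 0 0 0;0.001 0 -0.063 0 0 0"

```text
t: 15.12
eef_pos: [0.503, -0.3145, 0.0301]
tool_rot: [0.018, 1.569, -0.019]
contact_force: [-0.7, -0.7, 0.3]
opening: 0.546
```

Request:
play_rows --steps "0 0 0 0 0 0;0 0 0 0 0 0;0 0 0 0 0 0;0 0 0 0 0 0;0 0 0 0 0 0;0 0 0 0 0 0" --jaw 0

```text
t: 15.62
eef_pos: [0.5021, -0.3138, 0.0288]
tool_rot: [0.019, 1.571, -0.018]
contact_force: [-0.9, 1.1, 1.0]
opening: 0.19
```

Request:
play_rows --steps "0 0 0.01 0 0 0;0 0 0.04 0 0 0;0 0 0.08 0 0 0;0 0 0.12 0 0 0;0.01 0.01 0.16 0 0 0;0.02 0.03 0.19 0 0 0;0.04 0.06 0.197 0 0 0;0.06 0.09 0.197 0 0 0;0.08 0.12 0.197 0 0 0;0.1 0.15 0.197 0 0 0;0.12 0.175 0.197 0 0 0;0.13 0.187 0.19 0 0 0;0.13 0.187 0.18 0 0 0;0.13 0.187 0.17 0 0 0;0.13 0.187 0.155 0 0 0;0.13 0.187 0.145 0 0 0;0.13 0.187 0.14 0 0 0;0.13 0.187 0.135 0 0 0;0.13 0.187 0.131 0 0 0;0.13 0.187 0.131 0 0 0"

```text
t: 17.28
eef_pos: [0.6315, -0.1276, 0.1591]
tool_rot: [0.02, 1.571, -0.02]
contact_force: [-0.2, 0.5, -2.0]
opening: 0.187
```

```bash
python3 look.py s8 scene; python3 look.py s8b side; python3 - <<'E'
from m import *
for n in('s8','s8b'):
    p,d,k=load(n);W=cloud(d,k);rect(W,.53,.68,-.2,-.05,.12,.15,'rd');rect(W,.53,.68,.08,.23,.19,.21,'rail');rect(W,.54,.6,-.16,-.09,.17,.25,'w')
E
```

```text
t 17.2833 tcp [ 0.6315 -0.1276  0.1591] jaw 88.57 down -1.0 F [-0.17  0.52 -2.02] op 0.18746739537131318
t 17.3333 tcp [ 0.6318 -0.1274  0.1596] jaw 88.6 down -1.0 F [-0.88  0.23 -1.06] op 0.1880988388521292
rd n 809 rect c [ 601.3 -118.2] sz [136.8 143.6] ang 84.9 z med 135.8 mean [ 612.9 -102.5]
rail n 253 rect c [607.4 159.4] sz [25.  81.2] ang 87.7 z med 197.7 mean [608.4 160.4]
w n 37 rect c [ 566.2 -124.7] sz [18.2 15.2] ang 61.6 z med 195.8 mean [ 566.2 -123.2]
rd n 1618 rect c [ 597.5 -129.9] sz [143.7 147.4] ang 34.2 z med 134.3 mean [ 596.3 -144.7]
rail n 178 rect c [607.1 156.4] sz [30.8 79.9] ang 86.8 z med 194.8 mean [605.8 155. ]
w n 105 rect c [ 566.7 -129.1] sz [19. 18.] ang 77.0 z med 189.6 mean [ 565.2 -131.3]
```

View pics/s8.png

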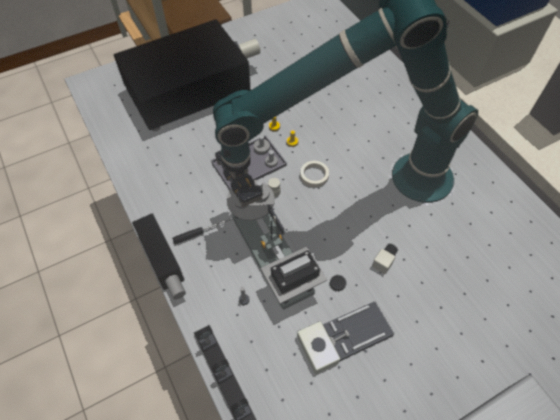

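Request:
play_rows --steps "0 0 -0.001 0 0 0;0 0 -0.002 0 0 0;0 0 -0.002 0 0 0;0 0 -0.002 0 0 0"

```text
t: 17.72
eef_pos: [0.6323, -0.1271, 0.1579]
tool_rot: [0.018, 1.57, -0.019]
contact_force: [-0.5, -1.3, -0.8]
opening: 0.189
```

Request:
play_rows --steps "0 0 0 0 0 0;0 0 0 0 0 0;0 0 0 0 0 0;0 0 0.005 0 0 0;0 0 0.02 0 0 0;0 0 0.05 0 0 0;0 -0.01 0.08 0 0 0;0 -0.05 0.1 0 0 0;0 -0.09 0.1 0 0 0;0 -0.13 0.1 0 0 0;0 -0.16 0.1 0 0 0;0 -0.18 0.1 0 0 0;0 -0.18 0.1 0 0 0;0 -0.18 0.1 0 0 0;0 -0.18 0.1 0 0 0;0 -0.18 0.1 0 0 0;0 -0.18 0.1 0 0 0;0 -0.18 0.1 0 0 0;0 -0.18 0.1 0 0 0;0 -0.18 0.1 0 0 0" --jaw 0.05

```text
t: 19.38
eef_pos: [0.6322, -0.3064, 0.2577]
tool_rot: [0.018, 1.57, -0.018]
contact_force: [0.5, -0.1, 0.4]
opening: 0.539
```

```bash
python3 look.py s9 scene; python3 look.py s9b side; python3 - <<'E'
from m import *
for n in('s9','s9b'):
    p,d,k=load(n);W=cloud(d,k);rect(W,.53,.68,-.2,-.05,.11,.138,'rd');rect(W,.53,.68,.08,.23,.19,.21,'rail');rect(W,.54,.6,-.16,-.09,.17,.25,'w');rect(W,.61,.66,-.16,-.09,.17,.25,'w2');rect(W,.5,.7,.08,.25,.11,.14,'pan')
p=load('s9b')[0];cv2.imwrite('pics/s9c.png',cv2.resize(p[120:280,220:420,::-1],None,fx=4,fy=4,interpolation=cv2.INTER_CUBIC)[:600])
E
```

```text
t 19.3833 tcp [ 0.6322 -0.3064  0.2577] jaw 88.68 down -1.0 F [ 0.55 -0.08  0.38] op 0.5394182840349252
t 19.4333 tcp [ 0.6321 -0.3066  0.2577] jaw 88.66 down -1.0 F [0.19 0.3  0.12] op 0.5440688340288888
rd n 1045 rect c [ 601.3 -126.3] sz [143.  146.3] ang 1.1 z med 129.0 mean [ 608.8 -119. ]
rail n 283 rect c [607.9 159.9] sz [24.6 80.6] ang 87.6 z med 204.1 mean [609.2 161.3]
w n 46 rect c [ 566.9 -123.5] sz [17.8 18.1] ang 86.5 z med 189.7 mean [ 567.6 -122.2]
w2 n 43 rect c [ 629.8 -125.1] sz [20.2 15.8] ang 45.5 z med 186.1 mean [ 631.  -123.4]
pan n 823 rect c [607.6 152.9] sz [123.  151.9] ang 88.5 z med 133.9 mean [622.4 165.8]
rd n 1485 rect c [ 601.8 -127.3] sz [143.  145.3] ang 0.7 z med 126.7 mean [ 597.1 -144.1]
rail n 260 rect c [606.9 157.4] sz [31.6 82.4] ang 87.6 z med 201.3 mean [605.8 153. ]
w n 82 rect c [ 566.9 -128.5] sz [18.4 18.1] ang 68.6 z med 185.8 mean [ 565.5 -130.8]
w2 n 68 rect c [ 629.5 -128.8] sz [18.6 16.8] ang 53.5 z med 182.1 mean [ 628.6 -129.9]
pan n 603 rect c [608.2 150.3] sz [123.2 152.3] ang 88.6 z med 131.7 mean [583.5 122.9]
```

View pics/s9c.png

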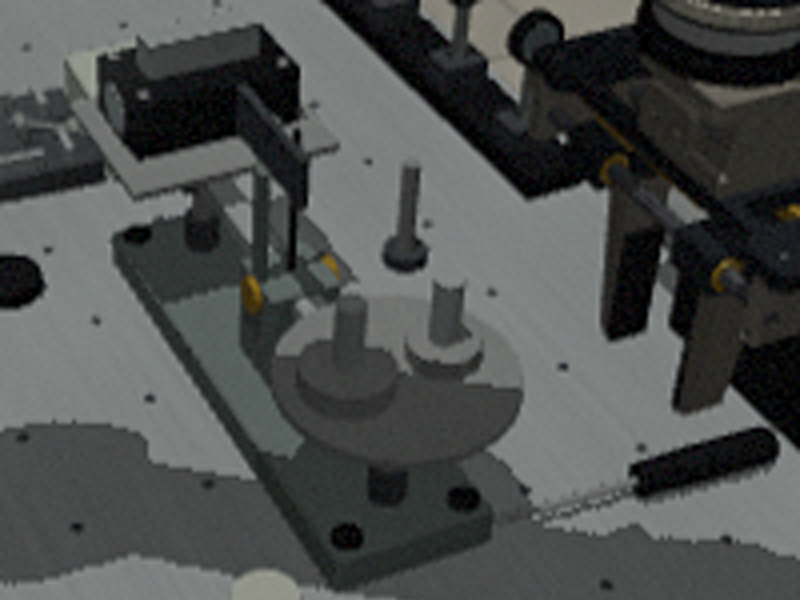

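Request:
play_rows --steps "0 0 0 0 0 0;0 0 0 0 0 0;0 0 0 0 0 0;0 0 0 0 0 0;0 0 0 0 0 0;0 0 0 0 0 0;0 0 0 0 0 0;0 0 0 0 0 0;0 0 0 0 0 0;0 0 0 0 0 0;0 0 0 0 0 0;0 0 0 0 0 0;0 0 0 0 0 0;0 0 0 0 0 0;0 0 0 0 0 0;0 0 0 0 0 0;0 0 0 0 0 0;0 0 0 0 0 0;0 0 0 0 0 0;0 0 0 0 0 0"

```text
t: 21.15
eef_pos: [0.632, -0.3069, 0.2576]
tool_rot: [0.019, 1.571, -0.019]
contact_force: [-0.5, 0.7, 0.2]
opening: 0.544
```

```bash
python3 look.py s10 scene; python3 look.py s10b side; python3 - <<'E'
from m import *
for n in('s10','s10b'):
    p,d,k=load(n);W=cloud(d,k);rect(W,.53,.68,-.2,-.05,.11,.138,'rd');rect(W,.5,.7,.08,.25,.11,.14,'pan');rect(W,.53,.68,.08,.23,.19,.21,'rail')
E
```

```text
t 21.15 tcp [ 0.632  -0.3069  0.2576] jaw 88.63 down -1.0 F [-0.5   0.7   0.21] op 0.5440485428912978
t 21.2 tcp [ 0.632  -0.3069  0.2576] jaw 88.63 down -1.0 F [-0.01  0.2   0.02] op 0.5439689414478208
rd n 1052 rect c [ 601.3 -125.5] sz [147.5 142.3] ang 89.6 z med 128.9 mean [ 608.6 -119.1]
pan n 833 rect c [607.6 153.9] sz [122.6 152.8] ang 89.4 z med 133.8 mean [623.3 165.7]
rail n 277 rect c [607.7 159.9] sz [24.8 80.2] ang 87.7 z med 204.2 mean [609.3 161.4]
rd n 1503 rect c [ 601.2 -125.6] sz [148.9 142.4] ang 89.6 z med 126.8 mean [ 596.8 -144.3]
pan n 613 rect c [608.  148.9] sz [119.9 152.6] ang 87.7 z med 131.8 mean [583.8 122.7]
rail n 260 rect c [607.7 157. ] sz [82.  27.5] ang 0.3 z med 201.3 mean [605.3 153.1]
```

Request:
play_rows --steps "0 0.03 0.01 0 0 0;-0.024 0.465 0.01 0 0 0;-0.024 0.465 0.01 0 0 0;-0.024 0.465 0.01 0 0 0;-0.024 0.465 0.01 0 0 0;-0.024 0.465 0.01 0 0 0;-0.024 0.465 0.01 0 0 0;-0.024 0.465 0.01 0 0 0;-0.024 0.465 0.01 0 0 0;-0.024 0.465 0.01 0 0 0;-0.024 0.465 0.01 0 0 0;-0.024 0.465 0.01 0 0 0;-0.024 0.465 0.01 0 0 0;-0.024 0.465 0.01 0 0 0;-0.024 0.465 0.01 0 0 0;-0.024 0.465 0.01 0 0 0"

```text
t: 22.58
eef_pos: [0.6084, 0.1557, 0.2678]
tool_rot: [0.021, 1.57, -0.022]
contact_force: [0.4, -0.2, -0.7]
opening: 0.545
```

```bash
python3 look.py w11 wrist; python3 - <<'E'
from m import *
p,d,k=load('w11');W=cloud(d,k)
rect(W,.5,.7,.08,.23,.19,.22,'rail');rect(W,.5,.7,.08,.23,.165,.185,'top')
E
```

```text
t 22.5833 tcp [0.6084 0.1557 0.2678] jaw 88.45 down -1.0 F [ 0.39 -0.17 -0.69] op 0.5446322773140571
rail n 3584 rect c [608.3 156.9] sz [22.  79.6] ang 88.5 z med 202.8 mean [606.1 157. ]
top n 10215 rect c [607.6 157. ] sz [ 70.2 119.6] ang 88.5 z med 176.8 mean [601.2 157. ]
```

View pics/w11.png

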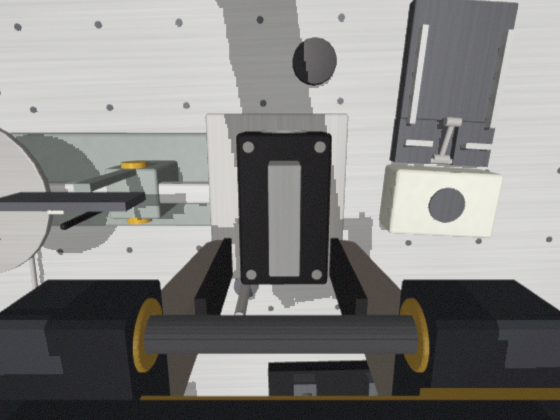

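Request:
play_rows --steps "0 0 -0.03 0 0 0;0 0 -0.06 0 0 0;0 0 -0.078 0 0 0;0 0 -0.087 0 0 0;0 0 -0.087 0 0 0;0 0 -0.087 0 0 0"

```text
t: 23.13
eef_pos: [0.6086, 0.1572, 0.1812]
tool_rot: [0.02, 1.57, -0.02]
contact_force: [-0.1, 1.2, 0.1]
opening: 0.546
```

Request:
play_rows --steps "0 0 0 0 0 0;0 0 0 0 0 0;0 0 0 0 0 0;0 0 0 0 0 0;0 0 0 0 0 0;0 0 0 0 0 0" --jaw 0

```text
t: 23.63
eef_pos: [0.6083, 0.1581, 0.181]
tool_rot: [0.019, 1.57, -0.018]
contact_force: [0.3, -0.4, 0.8]
opening: 0.236
```

```bash
python3 - <<'E'
from m import *
for n in('w11','w3'):
    p,d,k=load(n);W=cloud(d,k)
    B=rect(W,.58,.72,.27,.45,.042,.06,'stagebox')
    th=np.radians(-4.4);c,s=np.cos(th),np.sin(th)
    P=W.reshape(-1,3);P=P[np.isfinite(P[:,0])];o=np.array([.5,.35])
    for th in(-4.0,-4.4,-4.8):
        c,s=np.cos(np.radians(th)),np.sin(np.radians(th))
        L=np.c_[(P[:,:2]-o)@[c,s],(P[:,:2]-o)@[-s,c],P[:,2]]
        m=(L[:,2]>.0305)&(L[:,2]<.037)&(abs(L[:,1])<.07)&(L[:,0]<.09)
        F=L[m]
        h,e=np.histogram(F[(F[:,0]<.05),1],np.arange(-.06,.06,.002));print(th,[(round(e[i]*1e3),h[i]) for i in range(len(h)) if h[i]>3])
        G=F[F[:,0]>.05];h,e=np.histogram(G[:,0],np.arange(.05,.09,.002));print('  x',[(round(e[i]*1e3),h[i]) for i in range(len(h)) if h[i]>3])
    m=(L[:,2]>.045)&(abs(L[:,1])<.05)&(L[:,0]<.13)&(L[:,0]>.07)&(L[:,2]<.055);print('box min x',np.percentile(L[m,0],1))
print(manip.get_state()['eef_pos'])
p=load('w11')[0];cv2.imwrite('pics/st.png',cv2.resize(p[0:240,370:530,::-1],None,fx=2.5,fy=2.5,interpolation=cv2.INTER_CUBIC))
E
```

```text
stagebox n 6871 rect c [636.8 339.3] sz [120.1  75.1] ang 85.4 z med 49.3 mean [634.9 337.7]
-4.0 [(-48, np.int64(193)), (-46, np.int64(177)), (-44, np.int64(195)), (-42, np.int64(67)), (-8, np.int64(24)), (-6, np.int64(13)), (-4, np.int64(14)), (-2, np.int64(15)), (0, np.int64(9)), (2, np.int64(15)), (4, np.int64(10)), (6, np.int64(12)), (8, np.int64(5)), (40, np.int64(9)), (42, np.int64(242)), (44, np.int64(183)), (46, np.int64(173)), (48, np.int64(75))]
  x [(50, np.int64(33)), (52, np.int64(9)), (54, np.int64(6)), (68, np.int64(85)), (70, np.int64(101)), (72, np.int64(100)), (74, np.int64(16))]
-4.4 [(-48, np.int64(195)), (-46, np.int64(182)), (-44, np.int64(190)), (-42, np.int64(67)), (-8, np.int64(24)), (-6, np.int64(13)), (-4, np.int64(14)), (-2, np.int64(12)), (0, np.int64(12)), (2, np.int64(13)), (4, np.int64(13)), (6, np.int64(14)), (8, np.int64(5)), (40, np.int64(8)), (42, np.int64(252)), (44, np.int64(177)), (46, np.int64(172)), (48, np.int64(73))]
  x [(50, np.int64(32)), (52, np.int64(9)), (54, np.int64(6)), (68, np.int64(82)), (70, np.int64(100)), (72, np.int64(105)), 
[... 1666 characters left out ...]
(56, np.int64(4)), (68, np.int64(99)), (70, np.int64(114)), (72, np.int64(115)), (74, np.int64(22))]
-4.8 [(-48, np.int64(237)), (-46, np.int64(215)), (-44, np.int64(209)), (-42, np.int64(83)), (-8, np.int64(25)), (-6, np.int64(11)), (-4, np.int64(13)), (-2, np.int64(15)), (0, np.int64(19)), (2, np.int64(15)), (4, np.int64(16)), (6, np.int64(15)), (8, np.int64(7)), (40, np.int64(11)), (42, np.int64(314)), (44, np.int64(204)), (46, np.int64(221)), (48, np.int64(72))]
  x [(50, np.int64(38)), (52, np.int64(10)), (54, np.int64(8)), (56, np.int64(4)), (68, np.int64(101)), (70, np.int64(115)), (72, np.int64(113)), (74, np.int64(21))]
box min x 0.1001091176734569
[0.60829283 0.15811251 0.18096549]
```

View pics/st.png

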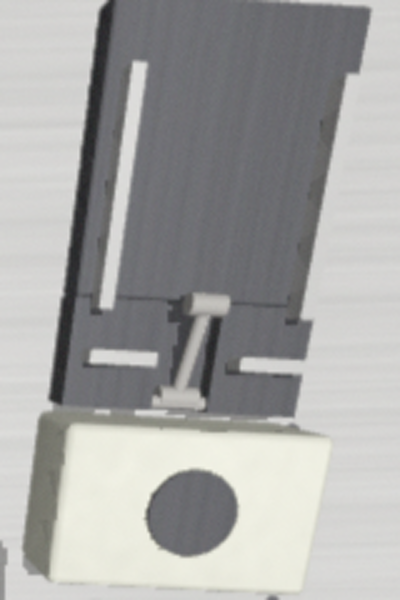

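Request:
play_rows --steps "0 0 0.002 0 0 0;0 0 0.004 0 0 0;0 0 0.007 0 0 0;0 0 0.01 0 0 0;0 0 0.013 0 0 0;0 0 0.016 0 0 0;0 0 0.019 0 0 0;0 0 0.022 0 0 0;0 0 0.026 0 0 0;0 0 0.032 0 0 0;0 0 0.045 0 0 0;0 0 0.06 0 0 0;-0.01 0.01 0.065 0 0 -0.01;-0.03 0.04 0.065 0 0 -0.02;-0.05 0.07 0.065 0 0 -0.03;-0.065 0.1 0.065 0 0 -0.04;-0.08 0.13 0.06 0 0 -0.05;-0.095 0.16 0.05 0 0 -0.054;-0.105 0.185 0.04 0 0 -0.054;-0.108 0.192 0.03 0 0 -0.054"

```text
t: 25.3
eef_pos: [0.4965, 0.3564, 0.211]
tool_rot: [0.058, 1.572, -0.052]
contact_force: [-0.3, 0.5, -5.5]
opening: 0.235
```

Request:
play_rows --steps "0 0 -0.03 0 0 0;0 0 -0.06 0 0 0;0 0 -0.09 0 0 0;0 0 -0.105 0 0 0;0 0 -0.115 0 0 0;0 0 -0.12 0 0 0;0 0 -0.12 0 0 0;0 0 -0.12 0 0 0;0 0 -0.12 0 0 0"

```text
t: 26.05
eef_pos: [0.501, 0.3506, 0.0922]
tool_rot: [0.063, 1.568, -0.06]
contact_force: [-0.9, 0.9, -5.6]
opening: 0.236
```

```bash
python3 look.py w12 wrist; python3 look.py s12 scene; python3 - <<'E'
from m import *
p,d,k=load('s12');W=cloud(d,k)
rect(W,.4,.6,.25,.45,.075,.1,'top')
E
```

```text
t 26.05 tcp [0.501  0.3506 0.0922] jaw 85.53 down -1.0 F [-0.94  0.89 -5.55] op 0.2364671170698401
t 26.1 tcp [0.5009 0.3506 0.0921] jaw 85.53 down -1.0 F [-0.28  0.69 -5.74] op 0.24097852237688352
top n 522 rect c [501.8 352.4] sz [ 70.8 118.6] ang 84.7 z med 90.2 mean [527.6 356.7]
```

View pics/w12.png

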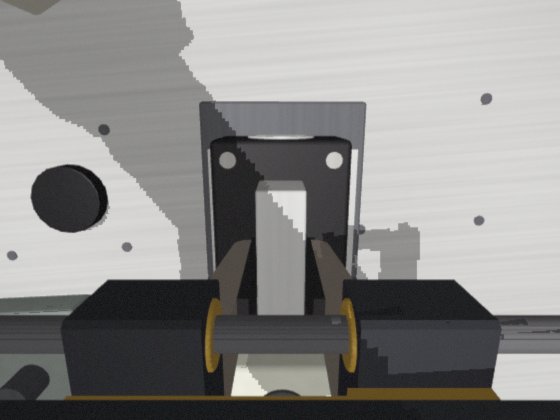

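View pics/s12.png

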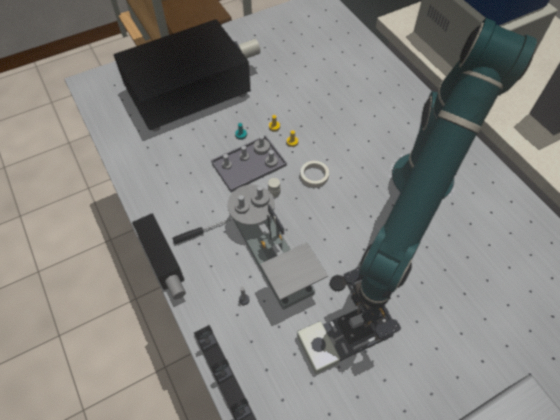

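Request:
play_rows --steps "0 0 -0.006 0 0 0;0 0 -0.012 0 0 0;0 0 -0.017 0 0 0;0 0 -0.02 0 0 0;0 0 -0.022 0 0 0;0 0 -0.022 0 0 0;0 0 -0.022 0 0 0"

```text
t: 26.73
eef_pos: [0.4993, 0.3501, 0.0704]
tool_rot: [0.061, 1.572, -0.061]
contact_force: [-7.5, -3.2, 12.1]
opening: 0.24
```

Request:
play_rows --steps "0 0 0 0 0 0;0 0 0 0 0 0;0 0 0 0 0 0;0 0 0.005 0 0 0;0 0 0.03 0 0 0;0 0 0.07 0 0 0;0 0 0.11 0 0 0;0 0 0.15 0 0 0;0 0 0.18 0 0 0;0 0 0.18 0 0 0;0 0 0.18 0 0 0" --jaw 0.05

```text
t: 27.65
eef_pos: [0.501, 0.3507, 0.251]
tool_rot: [0.064, 1.566, -0.059]
contact_force: [-0.4, -0.2, -0.9]
opening: 0.542
```

```bash
python3 look.py w13 wrist; python3 look.py s13 side; python3 - <<'E'
from m import *
p,d,k=load('w13');W=cloud(d,k)
rect(W,.4,.6,.25,.45,.085,.1,'rail');P=rect(W,.42,.6,.27,.43,.06,.073,'top')
if len(P)>50:
    A=np.c_[P[:,:2]-P[:,:2].mean(0),np.ones(len(P))];print('slope',np.linalg.lstsq(A,P[:,2],rcond=None)[0])
p,d,k=load('s13');W=cloud(d,k);rect(W,.53,.68,-.2,-.05,.09,.138,'rd')
for x in(.567,.631): rect(W,x-.025,x+.025,-.16,-.09,.15,.2,'w%s'%x)
E
```

```text
t 27.65 tcp [0.501  0.3507 0.251 ] jaw 85.53 down -1.0 F [-0.37 -0.15 -0.94] op 0.5421605716549803
t 27.7 tcp [0.5    0.3501 0.2489] jaw 85.54 down -1.0 F [-0.68 -0.55 -0.83] op 0.5471305534058112
rail n 1901 rect c [499.3 349. ] sz [21.4 79.5] ang 85.2 z med 92.2 mean [498.3 349. ]
top n 5983 rect c [498.7 348.9] sz [ 70.1 120.2] ang 85.5 z med 66.2 mean [494.2 349.3]
slope [ 6.49599118e-04 -6.12489337e-06  6.61393972e-02]
rd n 1969 rect c [ 601.8 -127.3] sz [143.2 145.2] ang 0.4 z med 107.7 mean [ 594.3 -141.2]
w0.567 n 84 rect c [ 566.1 -129.2] sz [15.5 17.9] ang 10.6 z med 165.2 mean [ 564.9 -130.7]
w0.631 n 71 rect c [ 629.3 -128.1] sz [16.9 17.2] ang 18.8 z med 162.8 mean [ 628.9 -130.1]
```

View pics/w13.png

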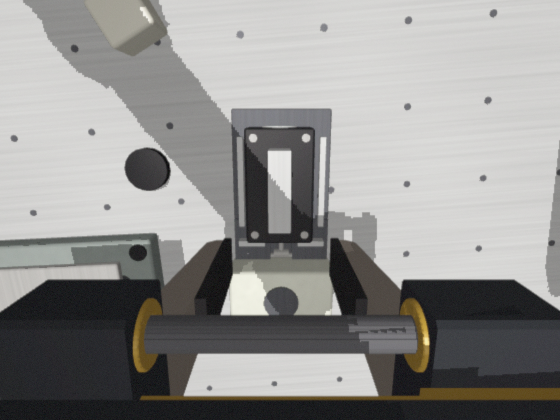

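View pics/s13.png

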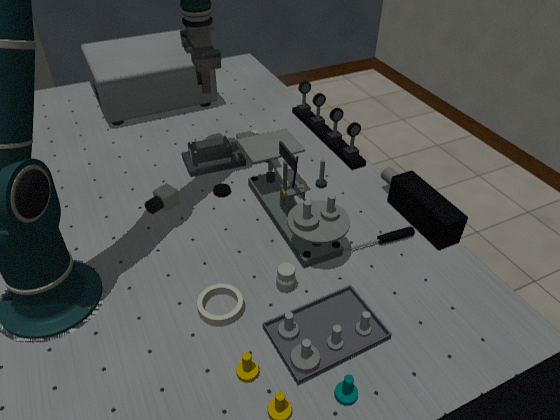

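Request:
play_rows --steps "0.01 -0.03 0.012 0 0 0;0.131 -0.477 0.012 0 0 0.054;0.131 -0.477 0.012 0 0 0.054;0.131 -0.477 0.012 0 0 0.054;0.131 -0.477 0.012 0 0 0.054;0.131 -0.477 0.012 0 0 0.054;0.131 -0.477 0.012 0 0 0.054;0.131 -0.477 0.012 0 0 0.054;0.131 -0.477 0.012 0 0 0.054;0.131 -0.477 0.012 0 0 0.054;0.131 -0.477 0.012 0 0 0.054;0.131 -0.477 0.012 0 0 0.054;0.131 -0.477 0.012 0 0 0.054;0.131 -0.477 0.012 0 0 0.054;0.131 -0.477 0.012 0 0 0.054;0.131 -0.477 0.012 0 0 0.054;0.131 -0.477 0.012 0 0 0.054"

```text
t: 29.17
eef_pos: [0.6309, -0.1244, 0.2599]
tool_rot: [0.017, 1.572, -0.015]
contact_force: [1.5, -0.2, 0.2]
opening: 0.546
```

```bash
python3 look.py w14 wrist;  python3 - <<'E'
from m import *
p,d,k=load('w14');W=cloud(d,k)
for x in(.567,.631): rect(W,x-.025,x+.025,-.16,-.09,.15,.19,'w%s'%x)
E
```

```text
t 29.1667 tcp [ 0.6309 -0.1244  0.2599] jaw 88.82 down -1.0 F [ 1.46 -0.18  0.24] op 0.5458262887845369
w0.567 n 479 rect c [ 568.2 -128.3] sz [17.1 17.1] ang 44.4 z med 169.7 mean [ 568.  -128.2]
w0.631 n 473 rect c [ 631.4 -127.9] sz [17.3 16.9] ang 89.7 z med 165.6 mean [ 630.4 -128. ]
```

View pics/w14.png

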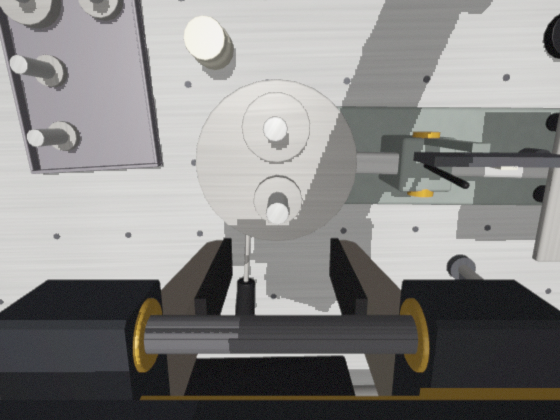

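Request:
play_rows --steps "0 0 -0.03 0 0 0;0 0 -0.06 0 0 0;0 0 -0.09 0 0 0;0 0 -0.115 0 0 0;0 0 -0.127 0 0 0;0 0 -0.127 0 0 0;0 0 -0.127 0 0 0"

```text
t: 29.8
eef_pos: [0.6313, -0.1264, 0.134]
tool_rot: [0.018, 1.571, -0.018]
contact_force: [0.3, -0.2, 0.2]
opening: 0.545
```

Request:
play_rows --steps "0 0 0 0 0 0;0 0 0 0 0 0;0 0 0 0 0 0;0 0 0 0 0 0;0 0 0 0 0 0;0 0 0 0 0 0" --jaw 0

```text
t: 30.3
eef_pos: [0.6313, -0.127, 0.1342]
tool_rot: [0.019, 1.57, -0.019]
contact_force: [-0.0, 0.8, 1.6]
opening: 0.189
```

Request:
play_rows --steps "0 0 0.01 0 0 0;0 0 0.03 0 0 0;0 0 0.06 0 0 0;-0.005 -0.01 0.08 0 0 0;-0.02 -0.03 0.08 0 0 0;-0.04 -0.06 0.08 0 0 0;-0.06 -0.09 0.075 0 0 0;-0.08 -0.12 0.05 0 0 0;-0.1 -0.15 0.02 0 0 0;-0.12 -0.175 -0.01 0 0 0;-0.13 -0.187 -0.04 0 0 0;-0.13 -0.187 -0.065 0 0 0;-0.13 -0.187 -0.085 0 0 0;-0.13 -0.187 -0.095 0 0 0;-0.13 -0.187 -0.1 0 0 0;-0.13 -0.187 -0.103 0 0 0;-0.13 -0.187 -0.103 0 0 0;-0.13 -0.187 -0.103 0 0 0"

```text
t: 31.8
eef_pos: [0.5021, -0.3142, 0.0318]
tool_rot: [0.018, 1.569, -0.019]
contact_force: [-0.1, 0.4, -1.6]
opening: 0.187
```

Request:
play_rows --steps "0 0 -0.001 0 0 0;0 0 -0.002 0 0 0;0 0 -0.002 0 0 0"

```text
t: 32.05
eef_pos: [0.5022, -0.3142, 0.0307]
tool_rot: [0.018, 1.568, -0.019]
contact_force: [-1.6, 1.5, 8.5]
opening: 0.188
```

Request:
play_rows --steps "0 0 0 0 0 0;0 0 0 0 0 0;0 0 0 0 0 0;0 0 0.01 0 0 0;0 0 0.04 0 0 0;0 0 0.08 0 0 0;0 0 0.12 0 0 0;0 0 0.16 0 0 0;0.01 0.03 0.19 0 0 0;0.02 0.07 0.195 0 0 0;0.04 0.11 0.195 0 0 0;0.055 0.15 0.195 0 0 0;0.067 0.186 0.195 0 0 0;0.067 0.186 0.18 0 0 0;0.067 0.186 0.15 0 0 0;0.067 0.186 0.125 0 0 0;0.067 0.186 0.11 0 0 0;0.067 0.186 0.107 0 0 0;0.067 0.186 0.107 0 0 0;0.067 0.186 0.107 0 0 0" --jaw 0.05

```text
t: 33.72
eef_pos: [0.5686, -0.1283, 0.1367]
tool_rot: [0.019, 1.569, -0.019]
contact_force: [0.9, 0.6, 0.1]
opening: 0.542
```

Request:
play_rows --steps "0 0 0 0 0 0;0 0 0 0 0 0;0 0 0 0 0 0;0 0 0 0 0 0;0 0 0 0 0 0;0 0 0 0 0 0" --jaw 0

```text
t: 34.22
eef_pos: [0.5682, -0.1275, 0.136]
tool_rot: [0.019, 1.57, -0.018]
contact_force: [-0.4, 1.9, 2.1]
opening: 0.187
```

Request:
play_rows --steps "0 0 0.003 0 0 0;0 0 0.007 0 0 0;0 0 0.011 0 0 0;0 0 0.016 0 0 0;0 0 0.021 0 0 0;0 0 0.03 0 0 0;0 0 0.05 0 0 0;0 -0.01 0.065 0 0 0;0 -0.03 0.065 0 0 0;0 -0.06 0.065 0 0 0;0.002 -0.09 0.065 0 0 0;0.004 -0.12 0.05 0 0 0;0.004 -0.15 0.02 0 0 0;0.004 -0.172 -0.01 0 0 0;0.004 -0.179 -0.04 0 0 0;0.004 -0.179 -0.07 0 0 0;0.004 -0.179 -0.09 0 0 0;0.004 -0.179 -0.1 0 0 0;0.004 -0.179 -0.102 0 0 0;0.004 -0.179 -0.102 0 0 0"

```text
t: 35.88
eef_pos: [0.5724, -0.3071, 0.034]
tool_rot: [0.018, 1.57, -0.019]
contact_force: [0.4, -0.4, -4.4]
opening: 0.19
```

Request:
play_rows --steps "0 0 0 0 0 0;0 0 -0.001 0 0 0;0 0 -0.002 0 0 0;0 0 -0.002 0 0 0"

```text
t: 36.22
eef_pos: [0.5724, -0.3069, 0.0322]
tool_rot: [0.018, 1.57, -0.019]
contact_force: [0.5, -0.5, -2.8]
opening: 0.187
```

Request:
play_rows --steps "0 0 -0.0005 0 0 0;0 0 -0.001 0 0 0;0 0 -0.001 0 0 0;0 0 -0.001 0 0 0"

```text
t: 36.55
eef_pos: [0.5727, -0.3069, 0.032]
tool_rot: [0.019, 1.569, -0.018]
contact_force: [-1.5, 1.6, 5.2]
opening: 0.19
```

Contact; release, retreat, and check everything.

Request:
play_rows --steps "0 0 0 0 0 0;0 0 0 0 0 0;0 0 0 0 0 0;0 0 0.01 0 0 0;0 0 0.04 0 0 0;0 0 0.08 0 0 0;0 0 0.12 0 0 0;0 0 0.16 0 0 0;0 0 0.2 0 0 0;-0.04 0.04 0.22 0 0 0;-0.08 0.08 0.22 0 0 0;-0.1 0.12 0.22 0 0 0;-0.1 0.16 0.22 0 0 0;-0.1 0.2 0.22 0 0 0;-0.1 0.22 0.22 0 0 0;-0.1 0.22 0.22 0 0 0;-0.1 0.22 0.22 0 0 0;-0.1 0.22 0.22 0 0 0" --jaw 0.05

```text
t: 38.05
eef_pos: [0.4722, -0.0877, 0.2513]
tool_rot: [0.018, 1.569, -0.019]
contact_force: [-0.8, -0.4, 0.2]
opening: 0.539
```

```bash
python3 look.py s15 scene; python3 look.py s15b side; python3 - <<'E'
from m import *
for n,dy in(('s15',.003),('s15b',0)):
    p,d,k=load(n);W=cloud(d,k);print(n)
    for x,y in((571,-306),(573,-377),(501,-314),(502,-380),(429,-313),(429,-387)):
        rect(W,x/1e3-.025,x/1e3+.025,y/1e3-.025,y/1e3+.025,.045,.085,'stem%d,%d'%(x,y))
    rect(W,.4,.6,.25,.45,.085,.1,'rail');rect(W,.42,.6,.27,.43,.06,.073,'top')
    rect(W,.53,.68,-.2,-.05,.09,.15,'rd');rect(W,.5,.7,.08,.25,.09,.15,'pan')
E
```

```text
t 38.05 tcp [ 0.4722 -0.0877  0.2513] jaw 88.64 down -1.0 F [-0.76 -0.45  0.22] op 0.5393786043691434
t 38.1 tcp [ 0.4722 -0.0886  0.2511] jaw 88.53 down -1.0 F [-0.89 -0.41  0.27] op 0.5431150576330434
s15
stem571,-306 n 36 rect c [ 571.1 -303.2] sz [18.4 15.4] ang 86.6 z med 66.0 mean [ 571.1 -301.6]
stem573,-377 n 31 rect c [ 574.2 -374.2] sz [19.2 17.6] ang 26.1 z med 57.4 mean [ 572.7 -371.7]
stem501,-314 n 33 rect c [ 502.9 -310.3] sz [20.2 14.7] ang 57.7 z med 61.3 mean [ 502.5 -310.2]
stem502,-380 n 29 rect c [ 501.6 -375.1] sz [15.2 15.9] ang 78.3 z med 56.9 mean [ 501.8 -374.4]
stem429,-313 n 33 rect c [ 429.1 -309.1] sz [18.3 14.1] ang 60.1 z med 61.8 mean [ 430.  -307.1]
stem429,-387 n 35 rect c [ 428.9 -383. ] sz [22.6 14.6] ang 61.9 z med 65.5 mean [ 430.2 -380.3]
rail n 250 rect c [499.  350.8] sz [24.2 80.5] ang 85.3 z med 94.4 mean [499.9 352.1]
top n 734 rect c [498.8 351.2] sz [ 71.7 123. ] ang 85.7 z med 68.3 mean [502.7 354.2]
rd n 1523 rect c [ 601.6 -125.2] sz [149.3 142.5] ang 90.0 z med 131.4 mean [ 602.2 -123.1]
pan n 2102 rect c [607.  147.5] sz [133.6 151.
[... 280 characters left out ...]
6] sz [16.7 17.1] ang 2.7 z med 60.8 mean [ 500.7 -316.9]
stem502,-380 n 84 rect c [ 502.5 -379.2] sz [16.8 17.5] ang 71.1 z med 57.6 mean [ 501.4 -381.2]
stem429,-313 n 94 rect c [ 429.2 -312.7] sz [17.3 16.2] ang 66.0 z med 60.5 mean [ 428.7 -314.6]
stem429,-387 n 116 rect c [ 429.8 -387. ] sz [17.8 17.5] ang 0.9 z med 64.3 mean [ 428.3 -388.8]
rail n 159 rect c [497.9 347.9] sz [31.  80.4] ang 86.7 z med 91.3 mean [497.6 346.1]
top n 387 rect c [497.6 345.8] sz [ 76.2 120.7] ang 84.4 z med 65.8 mean [492.9 335. ]
rd n 2144 rect c [ 601.9 -127.5] sz [144.6 144.5] ang 1.6 z med 129.2 mean [ 598.2 -132.8]
pan n 353 rect c [608.5 148.4] sz [137.2 152.2] ang 88.6 z med 127.9 mean [594.6 131.2]
```

View pics/s15.png

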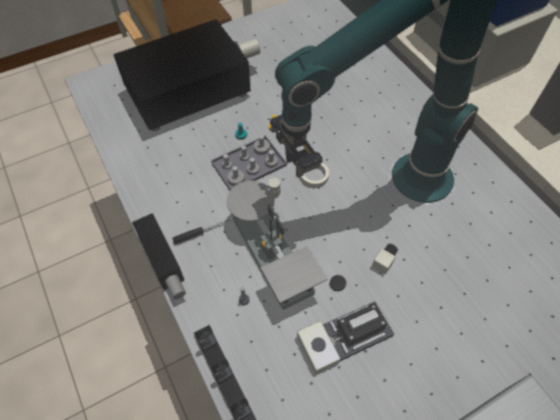

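View pics/s15b.png

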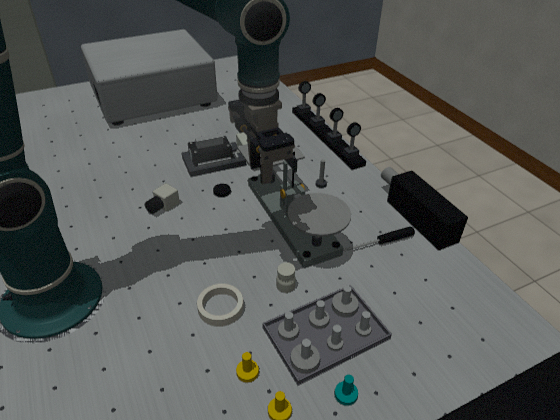

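Request:
play_rows --steps "0 0 0 0 0 0;0 0 0 0 0 0;0 0 0 0 0 0;0 0 0 0 0 0;0 0 0 0 0 0;0 0 0 0 0 0;0 0 0 0 0 0;0 0 0 0 0 0;0 0 0 0 0 0;0 0 0 0 0 0;0 0 0 0 0 0;0 0 0 0 0 0;0 0 0 0 0 0;0 0 0 0 0 0;0 0 0 0 0 0;0 0 0 0 0 0;0 0 0 0 0 0;0 0 0 0 0 0;0 0 0 0 0 0;0 0 0 0 0 0"

```text
t: 39.82
eef_pos: [0.472, -0.087, 0.2506]
tool_rot: [0.019, 1.571, -0.019]
contact_force: [0.7, -0.1, 0.6]
opening: 0.546
```

```bash
python3 look.py s16 scene; python3 - <<'E'
from m import *
p,d,k=load('s16');W=cloud(d,k)
rect(W,.4,.6,.25,.45,.085,.1,'rail')
# any change of bystanders vs start
a,h0=ortho([load('scene0')],None,.2,1,-.6,.6,.006);b,h1=ortho([load('s16')],None,.2,1,-.6,.6,.006)
c,hs=ortho([load('side0')],None,.2,1,-.6,.6,.006);c2,h2=ortho([load('s15b')],None,.2,1,-.6,.6,.006)
for A,B in((h0,h1),(hs,h2)):
    m=((A>0)&(B>0)&(abs(A-B)>.012)).astype(np.uint8)
    n,l,st,ce=cv2.connectedComponentsWithStats(m)
    print([(st[i,4],(1-.006*ce[i][1]).round(2),(.6-.006*ce[i][0]).round(2)) for i in range(1,n) if st[i,4]>6])
E
```

```text
t 39.8167 tcp [ 0.472  -0.087   0.2506] jaw 88.63 down -1.0 F [ 0.65 -0.11  0.63] op 0.5462955160985233
rail n 246 rect c [499.1 350.7] sz [24.7 80.4] ang 85.4 z med 94.3 mean [499.2 352.1]
[(np.int32(253), np.float64(0.5), np.float64(0.36)), (np.int32(428), np.float64(0.46), np.float64(0.01)), (np.int32(92), np.float64(0.23), np.float64(0.56))]
[(np.int32(164), np.float64(0.58), np.float64(0.14)), (np.int32(28), np.float64(0.59), np.float64(0.02)), (np.int32(149), np.float64(0.49), np.float64(0.35)), (np.int32(11), np.float64(0.49), np.float64(0.31)), (np.int32(302), np.float64(0.44), np.float64(-0.02)), (np.int32(9), np.float64(0.26), np.float64(0.59)), (np.int32(24), np.float64(0.22), np.float64(0.56)), (np.int32(18), np.float64(0.22), np.float64(0.52))]
```

Only the housing and the arm have moved since the start. I'm handing the job in.

```bash
python3 -c "
from rig import manip
print(manip.sign_off(), manip.get_state()['t'])"
```

```text
the job is handed in; nothing more can be done
the job is handed in; nothing more can be done
```

The housing was weighed, moved to the loading stage, and the weights put back in the tray; I handed the job in at about 40 s.

- **Weighing:** With the housing on the square pan, one 400 g and one 200 g weight brought the beam to about 0.018 rad, inside the ±0.04 band. The arm was away for more than a second, and a second reading gave the same value. That puts the housing at about 0.57 kg. I worked out the tilt from the pan heights, not by reading the needle itself.
- **Housing on stage:** It lies flat within about 1.5 mm of the centre of its place, in line with the fences to within about half a degree. Its end extends about 13 mm past the roller's centre. I did not measure the lever angle; I take it as down because the housing lies flat over the roller.
- **Weights:** Both weights are back upright in their original spots, and all six stand in the tray.
- **Everything else:** Comparing depth images from start and finish showed no change except the housing and the arm. I never saw the housing get knocked.
- **Disagreement between cameras:** The scene and side cameras differed by about 3 mm in y and 2 mm in z. I used the wrist camera for gripping and placing.

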